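Reset and restart a tripped starter box

TASK

The starter box on the table has tripped: press its popped-out round breaker plunger back in all the way, then press the far, two-ribbed end of the rocker fully down to switch the supply on, then press the square start key fully in and let it spring back. Do it by pressing only and in that order; do not press the big mushroom-shaped stop head, and do not pick up or shift the magnet puck, the screwdriver or the spark plug behind the box.

Things in the scene. Friction and masses are not known exactly. Their poses are not given: they have to be found in the camera images.
- starter_box: Fixed grey steel box, 80 (x) x 270 (y) x 60 mm high; origin at the centre of its underside, on the table; x axis away from the robot, y along its length to the left. On top, four plates 4 mm thick in a row at y = 99, 33, -33 and -99 mm, each with one black control in its middle; which control is on which plate varies.
- breaker_top (a point): Centre of the flat top of the breaker plunger, an 18 mm round pin; moves with the pin. Fully popped out its top is 86 mm above the table, 14 mm above its 28 mm round collar; fully in, 76 mm above the table and still 4 mm proud of the collar. The slimmest of the controls.
- breaker (a joint): Travel of the breaker plunger downward in m: 0 fully popped out, 0.010 fully in (stop); it starts between 0 and 0.002. It takes 4 N to move and stays where it is left. In counts from 0.0085.
- rocker_far_pad (a point): Middle of the top face of the rocker's far half (box +x), 21 mm from the pivot line; moves and tilts with it. The rocker is a V-shaped paddle, 62 (x) x 34 (y) mm, pivoted along the box's y; the far half has two cross ribs 1 mm high. On: far half level, its top 82 mm above the table. Off: far half slopes up away from the robot to 95 mm at its outer end.
- rocker (a joint): Rocker angle in rad: -0.22 off (near end down, the start, up to 0.03 short of it), +0.22 on (far end down, stop). It stays where it is left (friction 0.08 N m: about 4 N pressed 21 mm out). On counts from 0.18.
- start_top (a point): Centre of the flat top of the start key, 28 x 28 mm square, in a 36 mm square frame; free, its top is 82 mm above the table, 10 mm above its frame; fully in, 76 mm above the table; moves with the key.
- start (a joint): Travel of the start key downward in m: 0 free, 0.006 fully in (stop). Spring: 1.5 N to begin, 5 N fully in; springs back when let go. Counts as pressed from 0.0045.
- stop_top (a point): Top centre of the stop head, a domed mushroom 40 mm across, 94 mm above the table, the largest round control. Not to be pressed.
- stop (a joint): Travel of the stop head downward in m: 0 free, 0.006 fully in; spring of 1.5 to 5 N. Must stay under 0.002.
- magnet_puck: Loose steel magnet puck with a thin neck, 49 mm across, 52 mm high, standing behind the box's right part; origin at the centre of its underside. Leave alone.
- screwdriver_black: Loose screwdriver with dark handle, 166 mm long, 29 mm high, lying behind the box along it; origin on the table under its middle, handle to +y. Leave alone.
- spark_plug: Loose spark plug, 58 mm long, 24 mm high, lying behind the box's left part; origin on the table under its middle. Leave alone.

How it is judged:
On the way, in this order (a step that is already met when the one before it is completed fails the run):
1. the breaker plunger is pressed fully in (value of joint breaker above 0.0085 m and value of joint rocker below 0 rad), for 0.1 s.
2. the rocker is switched on, far end down (value of joint rocker above 0.18 rad and value of joint breaker above 0.0085 m), for 0.1 s.
3. the start key is pressed fully in (value of joint start above 0.0045 m), for 0.1 s.
At the end, for the whole second after the job is handed in: Breaker plunger in by at least 8.5 of 10 mm, rocker on (angle over 0.18 rad), start key and stop head free again (under 1 mm in), and the puck, screwdriver and spark plug at rest within 15 mm of where they stood (all of step 2 and value of joint each of start, stop below 0.001 m and distance of each of magnet_puck, screwdriver_black, spark_plug from where it was at the start of the episode below 0.015 m and linear speed of each of magnet_puck, screwdriver_black, spark_plug below 0.02 m/s); the robot touches nothing.
It fails at once if the rocker is switched over before the breaker is in (value of joint rocker above 0 rad and value of joint breaker below 0.0085 m).
It fails at once if the start key is pressed before the breaker is in and the rocker on (value of joint start above 0.002 m and (value of joint breaker below 0.0085 m or value of joint rocker below 0.17 rad)).
It fails at once if the stop head is pressed (value of joint stop above 0.002 m).
It fails at once if the magnet puck, screwdriver or spark plug is lifted, carried or shifted (distance of any of magnet_puck, screwdriver_black, spark_plug from where it was at the start of the episode above 0.015 m).
It also fails if it takes over 48 s, if anything falls off the work surface, if the arm or the gripper's body presses on something with over 40 N, if the wrist force passes 120 N, or if a joint passes its speed limit or range.

ROBOT

A 6-joint arm with a two-finger parallel gripper is mounted at the origin on a cart in front of the work surface, level with it; the furniture and walls round the work are solid. World frame = base frame: x ahead of the robot, y to its left, z up, the work surface at z = 0. Lengths are in m, angles in rad, forces in N, time in s.
With the tool pointing down it reaches from about 0.4 to 0.825 m from the base axis. Payload 7 kg.
Tool frame: the origin (TCP) lies on the centre line of the jaws, within the pads' length; the fingertips stand 22 mm ahead of it and the grasp point (between the pads) lies 3 mm ahead of it (arm.tcp_to_tips is the distance from the TCP to the fingertips, in m); z points along the fingers, y is the line along which they close (so a half turn about z gives the same grasp; the last joint's range is limited). The gripper opens to 88 mm and grips with 3 to 60 N. Pads are 19 mm wide; open, the fingers measure 130 mm over their backs; the gripper's body (78 mm by 193 mm) begins 47 mm behind the grasp point.
Start: joints at [1.44, 0.359, 0.012, 0, -1.224, -0.288], TCP at [0.275, 0.617, 0.249] pointing down, gripper open.
Joint ranges: [-3.07, 3.07], [-1.43, 2.12], [-1.02, 1.25], [-3.03, 1.67], [-3.05, -0], [-3.03, 3.03]. Speed limits (rad/s): [2.39, 2.39, 3.01, 3.14, 3.14, 3.14].

INTERFACE

Orientations are given as [roll, pitch, yaw] about the fixed x, y, z axes, in that order (R = Rz(yaw) Ry(pitch) Rx(roll)).
In Python, from station import arm gives the robot as it stands.
- The arm moves only by the tool jog_arm, never from a script. Its argument "targets" is a list of rows, each an object of numbers: "dx", "dy", "dz": the shift along the tool's x, y, z in mm; "rx", "ry", "rz": the turn, a rotation vector about the tool's x, y, z in rad; "gripper": the closure, from 0 (fully open) to 1 (shut). In form: [{"dx": .., "dy": .., "dz": .., "rx": .., "ry": .., "rz": .., "gripper": ..}, ...]. A call has exactly 8 rows; each row is the pose to reach, as a shift and turn from the pose commanded when the call began, along the tool's axes at that moment; what a row does not reach only later rows make up. A row lasts 1/12 s, in which the tool goes at most 41.7 mm and 7.16 degrees, less where a joint would pass 70% of its speed; a pose out of reach is approached as far as the arm can. A call with a gripper value outside its range is refused whole. The fingers move at their own pace and stop on an object; "force" is the grip in N (left out, the last holds). Time passes only in rows, so rows that repeat a pose let the fingers close, or fill a call up. It gives the time, the measured TCP pose, the force, the opening and the grip force at its end, in the units of the state.
- arm.get_state(): the state, without advancing time (a new reading comes with each control period).
- arm.grab_frame(name): name is "side" or "top" or "wrist"; returns a dict with "frame" (420x560x3 uint8, red, green, blue), "z_map" (420x560 float32, m along the optical axis (not along the pixel's ray), 0 where there is no reading), "fx", "fy", "cx", "cy" (pixels), "distortion" ([k1, k2, p1, p2, k3] as OpenCV has them; the pictures are not rectified), "view" (4x4, takes a point from world to camera coordinates). Camera axes: x right, y down, z forward; pixel columns grow to the right and rows downward; lengths in m; the calibration is good to about 2 mm. A picture is of the moment at which its call begins.
- arm.job_done(): hands the job in; it is judged then, once.
The state is a dict: "t": time; "q": joint angles; "qd": joint speeds; "joint_efforts": joint torques, N m; "eef_pos": TCP position; "ee_rot": TCP orientation; "force": force on the tool from outside, world axes, zero at the start; "moment": the same for the moment, N m; "width": finger opening in m; "gripper_force": force on a finger pad.
Only numpy, scipy, OpenCV 4.12 (cv2) and the standard library are available. Lean on these libraries where they do the work, as an engineer would, in place of code of your own. Each camera call takes 0.05 s, during which the arm holds its last target. There are 200 camera calls.

## Working session

There is one attempt and no reset: what is moved stays moved. The work goes in short steps, Python scripts to look and compute and a tool call to move; the robot and the scene stay as the last step left them, time stands still between calls to the robot, and variables do not carry over. Pictures are saved under pics/ and viewed, at most 10 in all, crops included, and the job is handed in when it is done.

Besides the shell and the picture viewer there is one more tool, called after ">>>" as name([rows], argument=value, ...), one row to a line, values as JSON. jog_arm: Moves the arm, as the interface text tells. Its arguments: {"type":"object","properties":{"targets":{"type":"array","items":{"type":"object","properties":{"dx":{"type":"number"},"dy":{"type":"number"},"dz":{"type":"number"},"rx":{"type":"number"},"ry":{"type":"number"},"rz":{"type":"number"},"gripper":{"type":"number"}}}},"force":{"type":"number"}},"required":["targets"]}

```bash
mkdir -p pics; cat > h.py <<'E'
import numpy as np, cv2
from station import arm
def grab(n,save=None):
    f=arm.grab_frame(n)
    if save: cv2.imwrite('pics/'+save,f['frame'][:,:,::-1])
    return f
def cloud(f):
    K=np.array([[f['fx'],0,f['cx']],[0,f['fy'],f['cy']],[0,0,1.]])
    h,w=f['z_map'].shape
    uv=np.stack(np.meshgrid(np.arange(w),np.arange(h)),-1).reshape(-1,1,2).astype(float)
    n=cv2.undistortPoints(uv,K,np.array(f['distortion'])).reshape(h,w,2)
    z=f['z_map']; P=np.dstack([n*z[...,None],z])
    V=np.array(f['view']); W=(P-V[:3,3])@V[:3,:3]
    W[z==0]=np.nan
    return W
E
python3 - <<'E'
from h import *
import pickle
for n in('top','side'):
    f=grab(n,n+'0.png'); pickle.dump(f,open(n+'.pkl','wb'))
    W=cloud(f); m=(W[...,2]>.066)&(W[...,2]<.1)
    print(n,m.sum(),np.nanmin(W[m],0),np.nanmax(W[m],0))
s=arm.get_state(); print(s['t'],s['eef_pos'],s['ee_rot'],s['width'])
E
```

```text
top 11548 [ 0.33591041 -0.47212834  0.06600029] [1.08642965 0.38840807 0.09998914]
side 16903 [-0.48678698 -3.14124983  0.06600002] [3.1504321  0.56132285 0.0999989 ]
0.1 [0.27436154 0.61630052 0.2477342 ] [ 3.14015534e+00 -1.03019155e-04 -4.18918321e-01] 0.08766864298655416
```

View pics/top0.png

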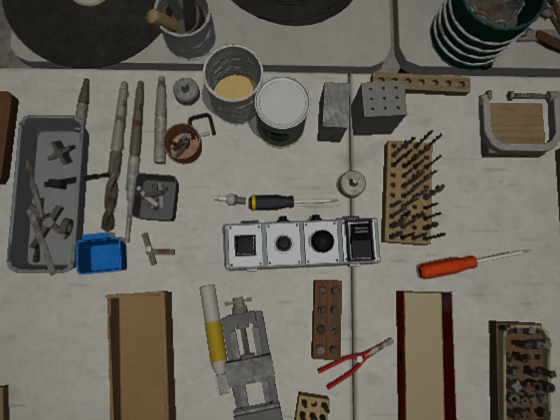

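View pics/side0.png

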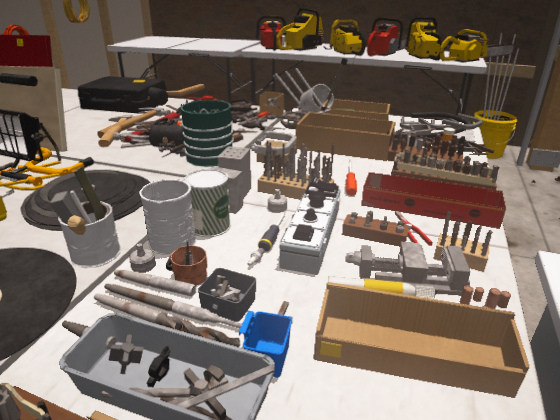

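The top view shows, from left to right, the start key (243,245), breaker (283,243), stop (321,241) and rocker (361,240). The puck, screwdriver and plug lie behind the box, at rows 183–202. The side view agrees.

```bash
python3 - <<'E'
from h import *
import pickle
f=pickle.load(open('top.pkl','rb')); W=cloud(f)
for n,(u,v) in dict(start=(243,245),breaker=(283,243),stop=(321,241),rock=(361,240),rockfar=(360,229),rocknear=(361,252),puck=(351,183),shaft=(320,202),plug=(230,198),handle=(270,201)).items():
    print(n,np.nanmedian(W[v-1:v+2,u-1:u+2].reshape(-1,3),0).round(4))
m=np.zeros(W.shape[:2],bool); m[208:280,215:390]=1
m&=(W[...,2]>.054)&(W[...,2]<.1)
r=cv2.minAreaRect(W[m][:,:2].astype(np.float32)); print(r)
# far top edge/ plates
m2=m&(W[...,2]<.068); 
print(np.nanmedian(W[m2][:,2]))
g=pickle.load(open('side.pkl','rb')); S=cloud(g)
A=S.reshape(-1,3); c=np.array(r[0]); 
k=(np.hypot(*(A[:,:2]-c).T)<.16)&(A[:,2]>.055)&(A[:,2]<.1)
print(cv2.minAreaRect(A[k][:,:2].astype(np.float32)),k.sum())
img=cv2.resize(f['frame'][205:285,210:395],None,fx=4,fy=4,interpolation=cv2.INTER_CUBIC); cv2.imwrite('pics/crop.png',img[:,:,::-1])
E
```

```text
start [0.6205 0.0541 0.0831]
breaker [ 0.6244 -0.0136  0.0873]
stop [ 0.6276 -0.0773  0.094 ]
rock [ 0.6313 -0.1469  0.084 ]
rockfar [ 0.6489 -0.1441  0.0921]
rocknear [ 0.6107 -0.1471  0.0823]
puck [ 0.7385 -0.138   0.0401]
shaft [ 0.7074 -0.0842  0.0142]
plug [0.7111 0.0823 0.0241]
handle [0.7059 0.0088 0.0276]
((0.6249170303344727, -0.047701507806777954), (0.0839894488453865, 0.2705253064632416), 3.180208921432495)
0.06371398966265471
((0.5828589797019958, -0.061555445194244385), (0.17049001157283783, 0.2965672016143799), 3.2762186527252197) 2751
```

View pics/crop.png

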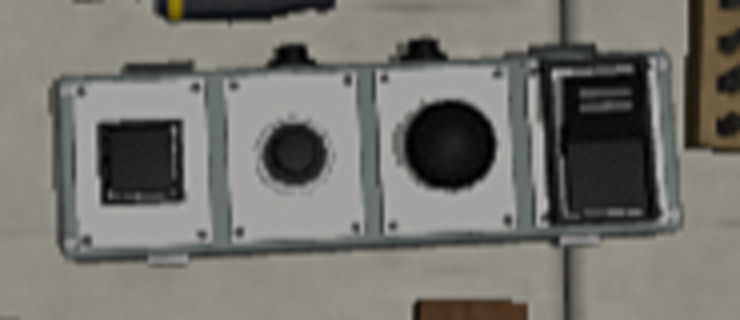

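The box centre is (0.625, -0.0475) with yaw 0.054, and the heights match the given ones. Next I move above the breaker with the gripper closed.

>>> jog_arm([
  {"dx": 24, "dy": 18, "gripper": 1},
  {"dx": 48, "dy": 36, "gripper": 1},
  {"dx": 72, "dy": 54, "gripper": 1},
  {"dx": 96, "dy": 72, "gripper": 1},
  {"dx": 120, "dy": 90, "gripper": 1},
  {"dx": 144, "dy": 108, "gripper": 1},
  {"dx": 168, "dy": 126, "gripper": 1},
  {"dx": 192, "dy": 144, "gripper": 1},
], force=20)

```text
invalid input at $.targets[0]: expected keys dx, dy, dz, rx, ry, rz, gripper
```

>>> jog_arm([
  {"dx": 24, "dy": 18, "gripper": 1},
  {"dx": 48, "dy": 36, "gripper": 1},
  {"dx": 72, "dy": 54, "gripper": 1},
  {"dx": 96, "dy": 72, "gripper": 1},
  {"dx": 120, "dy": 90, "gripper": 1},
  {"dx": 144, "dy": 108, "gripper": 1},
  {"dx": 168, "dy": 126, "gripper": 1},
  {"dx": 192, "dy": 144, "gripper": 1},
])

```text
invalid input at $.targets[0]: expected keys dx, dy, dz, rx, ry, rz, gripper
```

>>> jog_arm([
  {"dx": 28, "dy": 21, "rz": -0.08, "gripper": 1},
  {"dx": 56, "dy": 42, "rz": -0.16, "gripper": 1},
  {"dx": 84, "dy": 63, "rz": -0.24, "gripper": 1},
  {"dx": 112, "dy": 84, "rz": -0.32, "gripper": 1},
  {"dx": 140, "dy": 105, "rz": -0.4, "gripper": 1},
  {"dx": 168, "dy": 126, "rz": -0.473, "gripper": 1},
  {"dx": 191, "dy": 146, "rz": -0.473, "gripper": 1},
  {"dx": 191, "dy": 146, "rz": -0.473, "gripper": 1},
])

```text
invalid input at $.targets[0]: expected keys dx, dy, dz, rx, ry, rz, gripper
```

>>> jog_arm([
  {"dx": 24, "dy": 18, "dz": 0, "rx": 0, "ry": 0, "rz": 0, "gripper": 1},
  {"dx": 48, "dy": 36, "dz": 0, "rx": 0, "ry": 0, "rz": 0, "gripper": 1},
  {"dx": 72, "dy": 54, "dz": 0, "rx": 0, "ry": 0, "rz": 0, "gripper": 1},
  {"dx": 96, "dy": 72, "dz": 0, "rx": 0, "ry": 0, "rz": 0, "gripper": 1},
  {"dx": 120, "dy": 90, "dz": 0, "rx": 0, "ry": 0, "rz": 0, "gripper": 1},
  {"dx": 144, "dy": 108, "dz": 0, "rx": 0, "ry": 0, "rz": 0, "gripper": 1},
  {"dx": 168, "dy": 126, "dz": 0, "rx": 0, "ry": 0, "rz": 0, "gripper": 1},
  {"dx": 192, "dy": 144, "dz": 0, "rx": 0, "ry": 0, "rz": 0, "gripper": 1},
], force=20)

```text
t: 0.77
eef_pos: [0.3917, 0.4055, 0.2483]
ee_rot: [3.141, 0.0, -0.419]
force: [0.6, 0.3, -0.2]
width: 0.0399
gripper_force: 0.0
```

>>> jog_arm([
  {"dx": 24, "dy": 18, "dz": 0, "rx": 0, "ry": 0, "rz": 0, "gripper": 1},
  {"dx": 48, "dy": 36, "dz": 0, "rx": 0, "ry": 0, "rz": 0, "gripper": 1},
  {"dx": 72, "dy": 54, "dz": 0, "rx": 0, "ry": 0, "rz": 0, "gripper": 1},
  {"dx": 96, "dy": 72, "dz": 0, "rx": 0, "ry": 0, "rz": 0, "gripper": 1},
  {"dx": 120, "dy": 90, "dz": 0, "rx": 0, "ry": 0, "rz": 0, "gripper": 1},
  {"dx": 144, "dy": 108, "dz": 0, "rx": 0, "ry": 0, "rz": 0, "gripper": 1},
  {"dx": 168, "dy": 126, "dz": 0, "rx": 0, "ry": 0, "rz": 0, "gripper": 1},
  {"dx": 192, "dy": 144, "dz": 0, "rx": 0, "ry": 0, "rz": 0, "gripper": 1},
])

```text
t: 1.43
eef_pos: [0.5085, 0.1959, 0.2484]
ee_rot: [3.141, 0.0, -0.419]
force: [1.5, -0.4, 0.1]
width: 0.0005
gripper_force: 0.0
```

>>> jog_arm([
  {"dx": 28, "dy": 21, "dz": 0, "rx": 0, "ry": 0, "rz": -0.08, "gripper": 1},
  {"dx": 56, "dy": 42, "dz": 0, "rx": 0, "ry": 0, "rz": -0.16, "gripper": 1},
  {"dx": 84, "dy": 63, "dz": 0, "rx": 0, "ry": 0, "rz": -0.24, "gripper": 1},
  {"dx": 112, "dy": 84, "dz": 0, "rx": 0, "ry": 0, "rz": -0.32, "gripper": 1},
  {"dx": 140, "dy": 105, "dz": 0, "rx": 0, "ry": 0, "rz": -0.4, "gripper": 1},
  {"dx": 168, "dy": 126, "dz": 0, "rx": 0, "ry": 0, "rz": -0.473, "gripper": 1},
  {"dx": 191, "dy": 146, "dz": 0, "rx": 0, "ry": 0, "rz": -0.473, "gripper": 1},
  {"dx": 191, "dy": 146, "dz": 0, "rx": 0, "ry": 0, "rz": -0.473, "gripper": 1},
])

```text
t: 2.1
eef_pos: [0.6246, -0.018, 0.2475]
ee_rot: [3.14, 0.002, 0.051]
force: [0.1, 0.5, -0.2]
width: 0.0004
gripper_force: 0.0
```

```bash
python3 - <<'E'
from h import *
import pickle
s=arm.get_state(); print(s['t'],s['eef_pos'],s['ee_rot'],s['width'],s['force'])
f=grab('wrist','w1.png'); pickle.dump(f,open('w1.pkl','wb'))
W=cloud(f); print(np.array(f['view']).round(3))
m=(W[...,2]>.054)&(W[...,2]<.1)&(abs(W[...,1]+.047)<.16)&(abs(W[...,0]-.625)<.06)
print(cv2.minAreaRect(W[m][:,:2].astype(np.float32)))
T=cloud(pickle.load(open('top.pkl','rb')))
k=(T[...,1]<-.17)&(T[...,1]>-.28)&(abs(T[...,0]-.63)<.1); print('right objs zmax',np.nanmax(T[k],0), np.nanpercentile(T[k][:,2],99))
E
```

```text
2.1 [ 0.62457195 -0.01798388  0.24745223] [3.14041306e+00 1.56059478e-03 5.09624320e-02] 0.0003766476844107606 [ 0.14197569  0.45576237 -0.23383018]
[[ 0.05  -0.999  0.002 -0.05 ]
 [-0.963 -0.048  0.264  0.568]
 [-0.263 -0.015 -0.965  0.553]
 [ 0.     0.     0.     1.   ]]
((0.6259236335754395, -0.061021044850349426), (0.08273335546255112, 0.2956027686595917), 3.211578845977783)
right objs zmax [ 0.72994679 -0.17000471  0.13928624] 0.1279286893940389
```

View pics/w1.png

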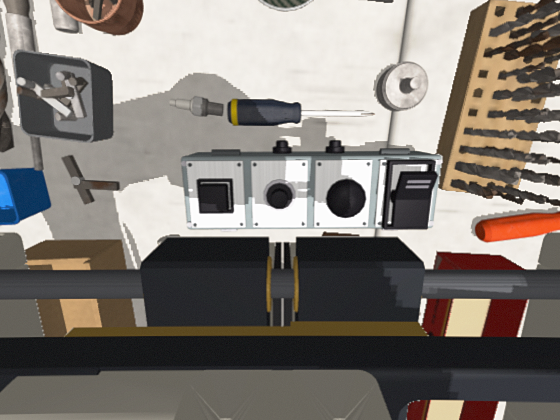

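The wrist view shows the start key (215,196), breaker (279,196), stop (345,197) and rocker (410,197) with its ribs at (418,184). I check the gripper's own geometry and the clearance to the drill block before pressing.

```bash
python3 - <<'E'
from h import *
import pickle
f=pickle.load(open('w1.pkl','rb'))
W=cloud(f); p=np.array([.6246,-.018,.2475])
for u,v in [(200,260),(350,260),(283,280),(283,250),(271,280),(297,280),(200,300),(160,330)]: print('grip',u,v,(W[v,u]-p).round(4))
for n,(u,v) in dict(start=(215,196),breaker=(279,194),stop=(345,197),rockpiv=(408,200),rockfar=(418,184)).items(): print(n,np.nanmedian(W[v-1:v+2,u-1:u+2].reshape(-1,3),0).round(4))
# flat tops by height
for n,c,r,lo,hi in [('start',(.62,.052),.03,.078,.086),('breaker',(.623,-.0145),.025,.078,.092)]:
    for nm,A in(('w',W),('t',cloud(pickle.load(open('top.pkl','rb'))))):
        k=(np.hypot(A[...,0]-c[0],A[...,1]-c[1])<r)&(A[...,2]>lo)&(A[...,2]<hi); print(n,nm,k.sum(),cv2.minAreaRect(A[k][:,:2].astype(np.float32)),A[k].mean(0).round(4))
T=cloud(pickle.load(open('top.pkl','rb')))
for A in(T,W):
    k=(A[...,1]<-.2)&(A[...,1]>-.27)&(abs(A[...,0]-.65)<.05)&(A[...,2]<.2);B=A[k]; o=np.argsort(-B[:,2])[:4]; print(B[o].round(3))
E
```

```text
grip 200 260 [0.0377 0.0217 0.0661]
grip 350 260 [ 0.0391 -0.0151  0.0653]
grip 283 280 [0.0304 0.0011 0.0607]
grip 283 250 [-0.0886 -0.0065 -0.2454]
grip 271 280 [0.0303 0.0043 0.0609]
grip 297 280 [ 0.0329 -0.0023  0.0651]
grip 200 300 [0.0276 0.0216 0.0676]
grip 160 330 [0.0217 0.0301 0.0717]
start [0.6236 0.0479 0.082 ]
breaker [ 0.6296 -0.0154  0.0857]
stop [ 0.6316 -0.0784  0.0936]
rockpiv [ 0.6289 -0.1435  0.082 ]
rockfar [ 0.6467 -0.1475  0.0901]
start w 802 ((0.6214708685874939, 0.0498964749276638), (0.02758941613137722, 0.02909833937883377), 3.2822790145874023) [0.6218 0.0496 0.0821]
start t 266 ((0.6206915378570557, 0.05073919892311096), (0.027488602325320244, 0.027296090498566628), 0.39637988805770874) [0.6205 0.0516 0.0824]
breaker w 266 ((0.6249157190322876, -0.016263961791992188), (0.017086166888475418, 0.017232900485396385), 18.588449478149414) [ 0.6255 -0.0162  0.0853]
breaker t 86 ((0.6241129040718079, -0.014273365028202534), (0.015595105476677418, 0.016760477796196938), 46.532379150390625) [ 0.624  -0.0144  0.0859]
[[ 0.639 -0.27   0.137]
 [ 0.697 -0.23   0.137]
 [ 0.697 -0.228  0.137]
 [ 0.636 -0.27   0.137]]
[[ 0.678 -0.211  0.137]
 [ 0.679 -0.209  0.137]
 [ 0.679 -0.21   0.136]
 [ 0.679 -0.211  0.136]]
```

>>> jog_arm([
  {"dx": 0, "dy": -2.5, "dz": 25, "rx": 0, "ry": 0, "rz": 0, "gripper": 1},
  {"dx": 0, "dy": -2.5, "dz": 50, "rx": 0, "ry": 0, "rz": 0, "gripper": 1},
  {"dx": 0, "dy": -2.5, "dz": 75, "rx": 0, "ry": 0, "rz": 0, "gripper": 1},
  {"dx": 0, "dy": -2.5, "dz": 100, "rx": 0, "ry": 0, "rz": 0, "gripper": 1},
  {"dx": 0, "dy": -2.5, "dz": 120, "rx": 0, "ry": 0, "rz": 0, "gripper": 1},
  {"dx": 0, "dy": -2.5, "dz": 130, "rx": 0, "ry": 0, "rz": 0, "gripper": 1},
  {"dx": 0, "dy": -2.5, "dz": 135, "rx": 0, "ry": 0, "rz": 0, "gripper": 1},
  {"dx": 0, "dy": -2.5, "dz": 135, "rx": 0, "ry": 0, "rz": 0, "gripper": 1},
])

```text
t: 2.82
eef_pos: [0.6227, -0.0108, 0.1129]
ee_rot: [3.141, 0.002, 0.055]
force: [-0.7, 0.5, 0.3]
width: 0.0004
gripper_force: 0.0
```

>>> jog_arm([
  {"dx": 0, "dy": 0, "dz": 2, "rx": 0, "ry": 0, "rz": 0, "gripper": 1},
  {"dx": 0, "dy": 0, "dz": 4, "rx": 0, "ry": 0, "rz": 0, "gripper": 1},
  {"dx": 0, "dy": 0, "dz": 6, "rx": 0, "ry": 0, "rz": 0, "gripper": 1},
  {"dx": 0, "dy": 0, "dz": 8, "rx": 0, "ry": 0, "rz": 0, "gripper": 1},
  {"dx": 0, "dy": 0, "dz": 9, "rx": 0, "ry": 0, "rz": 0, "gripper": 1},
  {"dx": 0, "dy": 0, "dz": 10, "rx": 0, "ry": 0, "rz": 0, "gripper": 1},
  {"dx": 0, "dy": 0, "dz": 11, "rx": 0, "ry": 0, "rz": 0, "gripper": 1},
  {"dx": 0, "dy": 0, "dz": 11, "rx": 0, "ry": 0, "rz": 0, "gripper": 1},
])

```text
t: 3.48
eef_pos: [0.6238, -0.011, 0.1029]
ee_rot: [-3.141, -0.001, 0.054]
force: [1.0, 1.7, 3.2]
width: 0.0003
gripper_force: 1.7
```

>>> jog_arm([
  {"dx": 0, "dy": 3, "dz": 1, "rx": 0, "ry": 0, "rz": 0, "gripper": 1},
  {"dx": 0, "dy": 3, "dz": 2, "rx": 0, "ry": 0, "rz": 0, "gripper": 1},
  {"dx": 0, "dy": 3, "dz": 3, "rx": 0, "ry": 0, "rz": 0, "gripper": 1},
  {"dx": 0, "dy": 3, "dz": 4, "rx": 0, "ry": 0, "rz": 0, "gripper": 1},
  {"dx": 0, "dy": 3, "dz": 5, "rx": 0, "ry": 0, "rz": 0, "gripper": 1},
  {"dx": 0, "dy": 3, "dz": 5, "rx": 0, "ry": 0, "rz": 0, "gripper": 1},
  {"dx": 0, "dy": 3, "dz": 5.5, "rx": 0, "ry": 0, "rz": 0, "gripper": 1},
  {"dx": 0, "dy": 3, "dz": 5.5, "rx": 0, "ry": 0, "rz": 0, "gripper": 1},
])

```text
t: 4.15
eef_pos: [0.6239, -0.0141, 0.0982]
ee_rot: [3.141, -0.001, 0.055]
force: [-1.4, 2.5, 11.7]
width: 0.0004
gripper_force: 5.4
```

The reaction rose to 12 N at tip height 76 mm, so the breaker is at its stop. Next I lift and cross to the rocker's far half.

>>> jog_arm([
  {"dx": 0, "dy": 0, "dz": -25, "rx": 0, "ry": 0, "rz": 0, "gripper": 1},
  {"dx": 0, "dy": 0, "dz": -50, "rx": 0, "ry": 0, "rz": 0, "gripper": 1},
  {"dx": 0, "dy": 0, "dz": -60, "rx": 0, "ry": 0, "rz": 0, "gripper": 1},
  {"dx": 6, "dy": 35, "dz": -60, "rx": 0, "ry": 0, "rz": 0, "gripper": 1},
  {"dx": 12, "dy": 70, "dz": -60, "rx": 0, "ry": 0, "rz": 0, "gripper": 1},
  {"dx": 18, "dy": 105, "dz": -60, "rx": 0, "ry": 0, "rz": 0, "gripper": 1},
  {"dx": 22, "dy": 132, "dz": -60, "rx": 0, "ry": 0, "rz": 0, "gripper": 1},
  {"dx": 22, "dy": 132, "dz": -60, "rx": 0, "ry": 0, "rz": 0, "gripper": 1},
])

```text
t: 4.82
eef_pos: [0.6516, -0.1494, 0.1554]
ee_rot: [3.141, 0.003, 0.05]
force: [-0.3, 1.1, 0.8]
width: 0.0003
gripper_force: 0.0
```

```bash
python3 - <<'E'
from h import *
import pickle
f=grab('top','t2.png'); A=cloud(f)
c=(.6245,-.0155);k=(np.hypot(A[...,0]-c[0],A[...,1]-c[1])<.006); print('breaker z',np.nanmedian(A[k][:,2]))
s=arm.get_state(); print(s['eef_pos'],s['ee_rot'])
E
```

```text
breaker z 0.558894274881563
[ 0.65131822 -0.14759555  0.15532645] [-3.14156414  0.00325156  0.05028538]
```

```bash
python3 - <<'E'
from h import *
f=grab('wrist','w2.png'); A=cloud(f)
for nm,c in(('breaker',(.6245,-.0155)),('farpad',(.6525,-.1465)),('stop',(.628,-.0815))):
    k=(np.hypot(A[...,0]-c[0],A[...,1]-c[1])<.006); print(nm,k.sum(),np.nanmedian(A[k][:,2]))
f=grab('side','s2.png'); A=cloud(f)
k=(np.hypot(A[...,0]-.6245,A[...,1]+.0155)<.007)&(A[...,2]>.07); print(k.sum(),np.nanmax(A[k][:,2]) if k.any() else 0)
E
```

```text
breaker 202 0.07629941611190846
farpad 647 0.1791510587335414
stop 0 nan
19 0.46562676814193865
  return np.nanmean(a, axis, out=out, keepdims=keepdims)
```

View pics/w2.png

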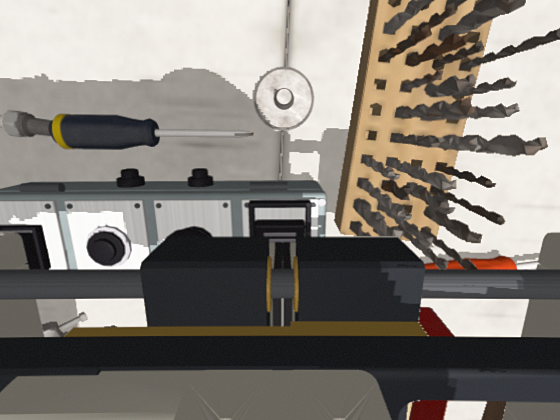

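The breaker top reads 76.3 mm, so it is in. The view shows the fingertips centred on the rocker's far half (283,235). Next I press it.

>>> jog_arm([
  {"dx": 0, "dy": 0, "dz": 15, "rx": 0, "ry": 0, "rz": 0, "gripper": 1},
  {"dx": 0, "dy": 0, "dz": 30, "rx": 0, "ry": 0, "rz": 0, "gripper": 1},
  {"dx": 0, "dy": 0, "dz": 36, "rx": 0, "ry": 0, "rz": 0, "gripper": 1},
  {"dx": 0, "dy": 0, "dz": 39, "rx": 0, "ry": 0, "rz": 0, "gripper": 1},
  {"dx": 0, "dy": 0, "dz": 42, "rx": 0, "ry": 0, "rz": 0, "gripper": 1},
  {"dx": 0, "dy": 0, "dz": 44, "rx": 0, "ry": 0, "rz": 0, "gripper": 1},
  {"dx": 0, "dy": 0, "dz": 46, "rx": 0, "ry": 0, "rz": 0, "gripper": 1},
  {"dx": 0, "dy": 0, "dz": 46, "rx": 0, "ry": 0, "rz": 0, "gripper": 1},
])

```text
t: 5.63
eef_pos: [0.6538, -0.1444, 0.112]
ee_rot: [3.141, -0.003, 0.055]
force: [0.8, 1.6, 2.8]
width: 0.0001
gripper_force: 1.4
```

>>> jog_arm([
  {"dx": 0, "dy": 0, "dz": 1, "rx": 0, "ry": 0, "rz": 0, "gripper": 1},
  {"dx": 0, "dy": 0, "dz": 2, "rx": 0, "ry": 0, "rz": 0, "gripper": 1},
  {"dx": 0, "dy": 0, "dz": 3, "rx": 0, "ry": 0, "rz": 0, "gripper": 1},
  {"dx": 0, "dy": 0, "dz": 4, "rx": 0, "ry": 0, "rz": 0, "gripper": 1},
  {"dx": 0, "dy": 0, "dz": 4.5, "rx": 0, "ry": 0, "rz": 0, "gripper": 1},
  {"dx": 0, "dy": 0, "dz": 5, "rx": 0, "ry": 0, "rz": 0, "gripper": 1},
  {"dx": 0, "dy": 0, "dz": 5, "rx": 0, "ry": 0, "rz": 0, "gripper": 1},
  {"dx": 0, "dy": 0, "dz": 5, "rx": 0, "ry": 0, "rz": 0, "gripper": 1},
])

```text
t: 6.3
eef_pos: [0.6521, -0.145, 0.1058]
ee_rot: [3.141, 0.001, 0.054]
force: [2.9, -0.3, 3.2]
width: 0.0005
gripper_force: 1.6
```

Still only the friction force, so I press about 2 mm further.

>>> jog_arm([
  {"dx": 0, "dy": 0, "dz": 0.5, "rx": 0, "ry": 0, "rz": 0, "gripper": 1},
  {"dx": 0, "dy": 0, "dz": 1, "rx": 0, "ry": 0, "rz": 0, "gripper": 1},
  {"dx": 0, "dy": 0, "dz": 1.5, "rx": 0, "ry": 0, "rz": 0, "gripper": 1},
  {"dx": 0, "dy": 0, "dz": 2, "rx": 0, "ry": 0, "rz": 0, "gripper": 1},
  {"dx": 0, "dy": 0, "dz": 2.5, "rx": 0, "ry": 0, "rz": 0, "gripper": 1},
  {"dx": 0, "dy": 0, "dz": 2.5, "rx": 0, "ry": 0, "rz": 0, "gripper": 1},
  {"dx": 0, "dy": 0, "dz": 2.5, "rx": 0, "ry": 0, "rz": 0, "gripper": 1},
  {"dx": 0, "dy": 0, "dz": 2.5, "rx": 0, "ry": 0, "rz": 0, "gripper": 1},
])

```text
t: 6.97
eef_pos: [0.6527, -0.145, 0.1043]
ee_rot: [3.141, -0.001, 0.054]
force: [1.4, -0.4, 6.9]
width: 0.0006
gripper_force: 4.0
```

>>> jog_arm([
  {"dx": 0, "dy": 0, "dz": 0.5, "rx": 0, "ry": 0, "rz": 0, "gripper": 1},
  {"dx": 0, "dy": 0, "dz": 1, "rx": 0, "ry": 0, "rz": 0, "gripper": 1},
  {"dx": 0, "dy": 0, "dz": 1.5, "rx": 0, "ry": 0, "rz": 0, "gripper": 1},
  {"dx": 0, "dy": 0, "dz": 1.5, "rx": 0, "ry": 0, "rz": 0, "gripper": 1},
  {"dx": 0, "dy": 0, "dz": 1.5, "rx": 0, "ry": 0, "rz": 0, "gripper": 1},
  {"dx": 0, "dy": 0, "dz": 1.5, "rx": 0, "ry": 0, "rz": 0, "gripper": 1},
  {"dx": 0, "dy": 0, "dz": 1.5, "rx": 0, "ry": 0, "rz": 0, "gripper": 1},
  {"dx": 0, "dy": 0, "dz": 1.5, "rx": 0, "ry": 0, "rz": 0, "gripper": 1},
])

```text
t: 7.63
eef_pos: [0.6527, -0.145, 0.1042]
ee_rot: [3.141, -0.001, 0.055]
force: [-2.2, 0.9, 16.6]
width: 0.0006
gripper_force: 8.3
```

The rocker is at its stop (17 N, height unchanged). Next I lift and cross to the start key.

>>> jog_arm([
  {"dx": 0, "dy": 0, "dz": -25, "rx": 0, "ry": 0, "rz": 0, "gripper": 1},
  {"dx": 0, "dy": 0, "dz": -50, "rx": 0, "ry": 0, "rz": 0, "gripper": 1},
  {"dx": -3, "dy": -25, "dz": -65, "rx": 0, "ry": 0, "rz": 0, "gripper": 1},
  {"dx": -7, "dy": -60, "dz": -65, "rx": 0, "ry": 0, "rz": 0, "gripper": 1},
  {"dx": -11, "dy": -98, "dz": -65, "rx": 0, "ry": 0, "rz": 0, "gripper": 1},
  {"dx": -15, "dy": -136, "dz": -65, "rx": 0, "ry": 0, "rz": 0, "gripper": 1},
  {"dx": -19, "dy": -174, "dz": -65, "rx": 0, "ry": 0, "rz": 0, "gripper": 1},
  {"dx": -21, "dy": -197, "dz": -65, "rx": 0, "ry": 0, "rz": 0, "gripper": 1},
])

```text
t: 8.3
eef_pos: [0.6182, 0.0533, 0.1658]
ee_rot: [3.141, 0.004, 0.055]
force: [-0.2, 0.1, 0.3]
width: 0.0008
gripper_force: 0.0
```

```bash
python3 - <<'E'
from h import *
f=grab('wrist','w3.png'); A=cloud(f)
for nm,c in(('breaker',(.6245,-.0155)),('farpad',(.6525,-.1465)),('farouter',(.660,-.1465)),('stop',(.628,-.0815))):
    k=(np.hypot(A[...,0]-c[0],A[...,1]-c[1])<.006); print(nm,k.sum(),np.nanmedian(A[k][:,2]) if k.any() else 0)
s=arm.get_state(); print(s['eef_pos'],s['ee_rot'],s['t'])
E
```

```text
breaker 186 0.07647815491303228
farpad 17 0.0829065285155092
farouter 55 0.06485378953710885
stop 224 0.0940575996992922
[0.6183088  0.05576802 0.16586086] [-3.1411828   0.00351011  0.05663617] 8.35
```

View pics/w3.png

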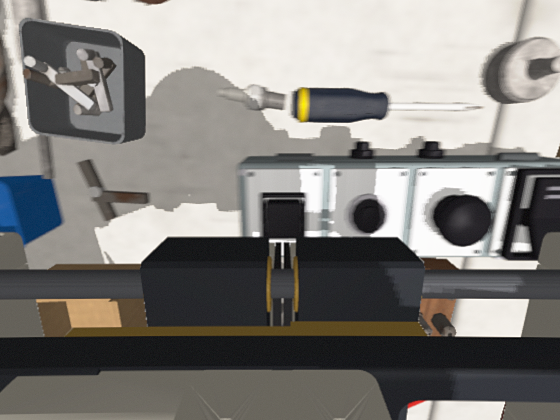

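The breaker reads 76.5 mm, the far pad 83 mm (on) and the stop 94 mm (free). The fingertips are over the start key (283,225). I descend and press.

>>> jog_arm([
  {"dx": 0, "dy": 0, "dz": 15, "rx": 0, "ry": 0, "rz": 0, "gripper": 1},
  {"dx": 0, "dy": 0, "dz": 30, "rx": 0, "ry": 0, "rz": 0, "gripper": 1},
  {"dx": 0, "dy": 0, "dz": 45, "rx": 0, "ry": 0, "rz": 0, "gripper": 1},
  {"dx": 0, "dy": 0, "dz": 55, "rx": 0, "ry": 0, "rz": 0, "gripper": 1},
  {"dx": 0, "dy": 0, "dz": 58, "rx": 0, "ry": 0, "rz": 0, "gripper": 1},
  {"dx": 0, "dy": 0, "dz": 60, "rx": 0, "ry": 0, "rz": 0, "gripper": 1},
  {"dx": 0, "dy": 0, "dz": 62, "rx": 0, "ry": 0, "rz": 0, "gripper": 1},
  {"dx": 0, "dy": 0, "dz": 62, "rx": 0, "ry": 0, "rz": 0, "gripper": 1},
])

```text
t: 9.02
eef_pos: [0.6209, 0.0506, 0.1052]
ee_rot: [3.142, -0.0, 0.054]
force: [1.2, -0.4, -0.0]
width: 0.0005
gripper_force: 0.0
```

>>> jog_arm([
  {"dx": 0, "dy": 0, "dz": 2, "rx": 0, "ry": 0, "rz": 0, "gripper": 1},
  {"dx": 0, "dy": 0, "dz": 4, "rx": 0, "ry": 0, "rz": 0, "gripper": 1},
  {"dx": 0, "dy": 0, "dz": 6, "rx": 0, "ry": 0, "rz": 0, "gripper": 1},
  {"dx": 0, "dy": 0, "dz": 7, "rx": 0, "ry": 0, "rz": 0, "gripper": 1},
  {"dx": 0, "dy": 0, "dz": 8, "rx": 0, "ry": 0, "rz": 0, "gripper": 1},
  {"dx": 0, "dy": 0, "dz": 8, "rx": 0, "ry": 0, "rz": 0, "gripper": 1},
  {"dx": 0, "dy": 0, "dz": 8, "rx": 0, "ry": 0, "rz": 0, "gripper": 1},
  {"dx": 0, "dy": 0, "dz": 8, "rx": 0, "ry": 0, "rz": 0, "gripper": 1},
])

```text
t: 9.68
eef_pos: [0.6214, 0.0508, 0.0982]
ee_rot: [3.142, -0.001, 0.055]
force: [-2.7, -1.1, 9.6]
width: 0.0005
gripper_force: 4.5
```

>>> jog_arm([
  {"dx": 0, "dy": 0, "dz": 0.5, "rx": 0, "ry": 0, "rz": 0, "gripper": 1},
  {"dx": 0, "dy": 0, "dz": 0.5, "rx": 0, "ry": 0, "rz": 0, "gripper": 1},
  {"dx": 0, "dy": 0, "dz": 0.5, "rx": 0, "ry": 0, "rz": 0, "gripper": 1},
  {"dx": 0, "dy": 0, "dz": -15, "rx": 0, "ry": 0, "rz": 0, "gripper": 1},
  {"dx": 0, "dy": 0, "dz": -40, "rx": 0, "ry": 0, "rz": 0, "gripper": 1},
  {"dx": 0, "dy": 0, "dz": -70, "rx": 0, "ry": 0, "rz": 0, "gripper": 1},
  {"dx": 0, "dy": 0, "dz": -100, "rx": 0, "ry": 0, "rz": 0, "gripper": 1},
  {"dx": 0, "dy": 0, "dz": -100, "rx": 0, "ry": 0, "rz": 0, "gripper": 1},
])

```text
t: 10.35
eef_pos: [0.6238, 0.0513, 0.2035]
ee_rot: [-3.14, -0.009, 0.055]
force: [1.3, -0.2, 1.1]
width: 0.0006
gripper_force: 0.0
```

```bash
python3 - <<'E'
from h import *
f=grab('wrist','w4.png'); A=cloud(f)
for nm,c in(('start',(.621,.0505)),('breaker',(.6245,-.0155)),('farpad',(.6525,-.1465)),('nearpad',(.6105,-.1485)),('stop',(.628,-.0815)),('puck',(.7385,-.138))):
    k=(np.hypot(A[...,0]-c[0],A[...,1]-c[1])<.006); print(nm,k.sum(),np.nanmedian(A[k][:,2]) if k.any() else 0)
s=arm.get_state(); print(s['eef_pos'],s['t'],s['force'])
E
```

```text
start 588 0.22787898052969824
breaker 142 0.07638840491762469
farpad 156 0.08311011895896592
nearpad 175 0.09287186345187659
stop 159 0.09410266474705666
puck 352 0.03761986565252674
[0.62258996 0.05133658 0.20060797] 10.4 [-0.48684235  0.8132865  -0.74835448]
```

All controls read as they should and the arm is clear of everything, so I hand in.

```bash
python3 -c "
from station import arm
print(arm.job_done())"
```

```text
the job is handed in; nothing more can be done
None
```

The job is handed in at about 10.4 s: breaker in (top at 76.4 mm), rocker on (far pad at 83 mm), and start key pressed to its stop and released. I didn't re-measure the key after release or the three loose objects, and the hand-in gave no verdict.

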